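Advance the sample carousel one place with one turn of its hand wheel

ROBOT

A 6-joint arm with a two-finger parallel gripper is mounted at the origin on the work surface. World frame = base frame: x ahead of the robot, y to its left, z up, the work surface at z = 0. Lengths are in m, angles in rad, forces in N, time in s.
With the tool pointing down it reaches from about 0.375 to 0.925 m from the base axis. Payload 5.7 kg.
Tool frame: the origin (TCP) lies at the very end of the fingers, on their centre line; the grasp point (between the pads) lies 19 mm behind it; z points along the fingers, y is the line along which they close (so a half turn about z gives the same grasp; the last joint's range is limited). The gripper opens to 85 mm and grips with 20 to 120 N. Pads are 22 mm wide; open, the fingers measure 114 mm over their backs; the gripper's body (76 mm by 85 mm) begins 54 mm behind the grasp point. The pads swing forward as they close: fully open they stand 13 mm farther back than shut.
Start: joints at [1.074, 0.359, 1.51, -0, 1.272, -0.115], TCP at [0.224, 0.557, 0.231] pointing down, gripper open.
Joint ranges: [-2.97, 2.97], [-1.01, 2.36], [0.21, 2.38], [-0.96, 4.11], [0.2, 2.71], [-2.98, 2.98]. Speed limits (rad/s): [2.39, 2.39, 3.14, 3.14, 3.14, 3.14].

INTERFACE

Orientations are given as a unit quaternion [x, y, z, w].
In Python, from plant import robot, claw, kin, sensors, eyes, sign_off gives the robot as it stands. The module is installed in compiled form; this text tells all that it offers. Calls block until the motion is done:
- robot.movep(position, orientation): joint-space move of the TCP to a pose.
- robot.line_to(position, frame=None, max_speed=0.15): straight line of the TCP; frame=None keeps the orientation; max_speed is the mean speed in m/s.
- robot.movej(angles): joint-space move.
- claw.open_jaws() and claw.close_gripper(strength=None): open the fingers fully, or close them until they stop; strength is the grip in N (None keeps the last).
- robot.sleep(seconds).
- kin.solve_ik(position, orientation): joint angles nearest the present ones, or None.
- sensors.state(): the state.
- eyes.capture(name): name is "side" or "top" or "wrist"; returns a dict with "color" (420x560x3 uint8, red, green, blue), "fovy" (degrees; the focal length in pixels is half the picture's height over the tangent of half this angle, whatever the lens; pixels are square), "cx", "cy" (the principal point, pixels), "rvec" (rotation vector, rad) and "tvec" (3), from world to camera coordinates, as OpenCV has them. Camera axes: x right, y down, z forward; pixel columns grow to the right and rows downward; lengths in m; the calibration is good to about 2 mm. A picture is of the moment at which its call begins. There is no depth.
A pose or a line that the arm cannot do raises robot.PlanningError and nothing moves.
- sign_off(): hands the job in; it is judged then, once.
The state is a dict: "clock": time; "joint_positions": joint angles; "dq": joint speeds; "joint_torque": joint torques, N m; "eef_pos": TCP position; "tcp_rot": TCP orientation; "force": force on the tool from outside, world axes, zero at the start; "torque": the same for the moment, N m; "gripper_width": finger opening in m; "finger_force": force on a finger pad.
Only numpy, scipy, OpenCV 4.12 (cv2) and the standard library are available. Lean on these libraries where they do the work, as an engineer would, in place of code of your own. Each camera call takes 0.05 s, during which the arm holds its last target. There are 200 camera calls.

TASK

Move the sample carousel on by one place: with closed fingertips, push the upright handle of its hand wheel round clockwise (seen from above) through exactly one full turn and leave it standing at the home post again, without running past the post. Push gently, nothing is gripped; the unit stands loose on the counter and must be neither shifted nor lifted, the carousel itself must not be pushed, and everything else stays where it is. Finish clear of everything.

Things in the scene. Friction and masses are not known exactly. Their poses are not given: they have to be found in the camera images.
- indexer: The white unit that carries wheel and carousel: a box 470 x 200 mm, 66 mm tall, about 4 to 5 kg, standing loose on rubber feet. Origin: on the counter surface under the wheel's axis; z up, x along the unit's length from the wheel towards the carousel. The box spans x -140 to 330 mm and y -100 to 100 mm. A grey reader head (26 x 70 mm, top 166 mm above the counter) stands across the far end at x = 317 mm
- hub (a point): Centre of the hand wheel, on its upright axis, at the height of the rim's top (99 mm above the counter). Plain aluminium wheel lying level: rim radius 80 mm to the middle of a 14 mm round bar, three spokes. Its axis is fixed in the unit
- handle_mid (a point): Half-way up the upright black handle that stands on the rim at the end of one spoke, 80 mm from the wheel's axis: a round grip of 22 mm diameter, from 97 mm to 149 mm above the counter; this point lies 125 mm up. It goes round with the wheel and does not spin by itself
- handle: The same handle, origin at its foot (97 mm above the counter, 80 mm from the wheel's axis)
- home_post (a point): Top of the small square steel home post (12 mm, top 92 mm above the counter, lower than the rim's top) that stands on the unit 117 mm from the wheel's axis, outside the rim, on the side away from the carousel. The handle stands right beside it, on the line from hub to post, at the start and must stand so at the end
- wheel (a joint): Turn of the hand wheel in rad: 0 at the start, growing clockwise seen from above; one full turn is 6.283. It takes about 1.5 N at the handle, stays where it is left (no coasting, no spring, no detent, no stop near one turn). Push it along at about 0.1 m/s or less: a hard knock or a squeeze (over 18 N on the handle) counts as rough
- carousel (a joint): Turn of the carousel in rad, clockwise seen from above, geared to the wheel: one wheel turn moves it 0.524 (one of its twelve places). White disc of 82 mm radius with twelve capped tubes at 66 mm radius, their tops 120 mm above the counter, axis 210 mm from the wheel's axis along the unit's x
- sample_disc: The carousel's white disc with its twelve capped tubes, not to be pushed; origin at the centre of the disc's underside, 76 mm above the counter
- jar: Bystander: specimen jar, 56 mm diameter, 65 mm tall, standing beside the wheel on its left; origin under its centre
- stamp: Bystander: hand stamp, 45 x 30 mm, 75 mm tall, standing beside the unit on the right; origin under its centre
- timer: Bystander: white timer, 30 x 65 mm, 70 mm tall, standing beside the unit on the left, between wheel and carousel; origin under its centre
- marker: Bystander: orange and black marker pen, 120 x 16 mm, lying beside the unit on the right; origin under its centre
- sharps: Bystander: yellow tub with pale lid, 108 mm diameter, 114 mm tall, on the left of the counter; origin under its centre
- tape: Bystander: clear tape ring lying flat, 90 mm diameter, 24 mm tall, on the right; origin under its centre
- pencup: Bystander: black cup, 72 mm diameter, 90 mm tall, on the right, nearer the robot than the tape; origin under its centre

How it is judged:
On the way, in this order (a step that is already met when the one before it is completed fails the run):
1. the wheel is about a third to half round, pushed on its handle by the fingers (value of joint wheel between 1.6 and 3.4 rad and contact force between the fingers and handle above 0.2 N).
2. the wheel is about three quarters round, pushed on its handle by the fingers (value of joint wheel between 3.8 and 5.9 rad and contact force between the fingers and handle above 0.2 N).
At the end, for the whole second after the job is handed in: The wheel stands still one full turn clockwise from its start, within 0.2 rad (16 mm at the handle), the carousel has gone on by one place (0.49 to 0.56 rad), the unit stands within 20 mm of where it was and each bystander within 30 mm (value of joint wheel between 6.08319 and 6.48319 rad and value of joint carousel between 0.49 and 0.56 rad and not (velocity of joint wheel above 0.05 rad/s or velocity of joint wheel below -0.05 rad/s) and distance of indexer from where it was at the start of the episode below 0.02 m and linear speed of indexer below 0.01 m/s and distance of each of jar, stamp, timer, marker, sharps, tape, pencup from where it was at the start of the episode below 0.03 m); the robot touches nothing.
It fails at once if the wheel is run more than 0.4 rad (32 mm at the handle) past the full turn, or turned that far the wrong way (value of joint wheel above 6.68319 rad or value of joint wheel below -0.4 rad).
It fails at once if the handle is squeezed or shoved with more than 18 N (contact force between the fingers and handle above 18 N).
It fails at once if the robot pushes the carousel itself (over 1 N) (contact force between any of the arm, the fingers and sample_disc above 1 N).
It fails at once if the unit is shifted by more than 20 mm, lifted or tipped (distance of indexer from where it was at the start of the episode above 0.02 m or height (world z) of indexer above 0.006 m or angle between indexer's own z axis and vertical above 0.05 rad).
It fails at once if a bystander is moved more than 30 mm, lifted or tipped over ((distance of jar from where it was at the start of the episode above 0.03 m or angle between jar's own z axis and vertical above 0.35 rad or height (world z) of jar above 0.015 m) or (distance of stamp from where it was at the start of the episode above 0.03 m or angle between stamp's own z axis and vertical above 0.35 rad or height (world z) of stamp above 0.015 m) or (distance of timer from where it was at the start of the episode above 0.03 m or angle between timer's own z axis and vertical above 0.35 rad or height (world z) of timer above 0.015 m) or (distance of marker from where it was at the start of the episode above 0.03 m or angle between marker's own z axis and vertical above 0.35 rad or height (world z) of marker above 0.015 m) or (distance of sharps from where it was at the start of the episode above 0.03 m or angle between sharps's own z axis and vertical above 0.35 rad or height (world z) of sharps above 0.015 m) or (distance of tape from where it was at the start of the episode above 0.03 m or angle between tape's own z axis and vertical above 0.35 rad or height (world z) of tape above 0.015 m) or (distance of pencup from where it was at the start of the episode above 0.03 m or angle between pencup's own z axis and vertical above 0.35 rad or height (world z) of pencup above 0.015 m)).
It also fails if it takes over 64 s, if anything falls off the work surface, if the arm or the gripper's body presses on something with over 40 N, if the wrist force passes 120 N, or if a joint passes its speed limit or range.

## Working session

There is one attempt and no reset: what is moved stays moved. The work goes in short steps, each a Python script; the robot and the scene stay as the last script left them, time stands still between calls to the robot, and variables do not carry over. Pictures are saved under pics/ and viewed, at most 10 in all, crops included, and the job is handed in when it is done.

```bash
mkdir -p pics; python3 - <<'E'
from plant import eyes,sensors
import cv2
for n in("top","side"):
    c=eyes.capture(n);cv2.imwrite(f"pics/{n}0.png",c["color"][:,:,::-1]);print({k:v for k,v in c.items() if k!="color"})
s=sensors.state();print(s["clock"],s["tcp_rot"],s["gripper_width"])
E
```

```text
{'fovy': 46.69649941283656, 'cx': 278.20079844736915, 'cy': 217.15173176079233, 'rvec': array([ 2.16277945, -2.11249252,  0.17131378]), 'tvec': array([-0.00611277,  0.59332608,  1.47208145])}
{'fovy': 51.99106823873082, 'cx': 271.41089844826365, 'cy': 204.43706364083388, 'rvec': array([ 2.24671534, -0.2284008 ,  0.11054912]), 'tvec': array([-0.59525067,  0.18058227,  1.33317777])}
0.1 [ 1.89744246e-01  9.81833165e-01 -8.35504711e-04 -2.42835288e-04] 0.0857190550684868
```

View pics/top0.png

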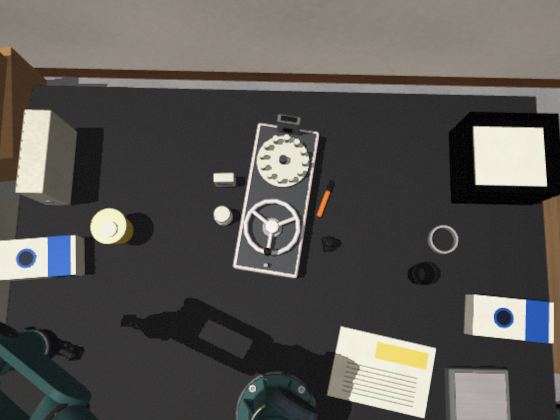

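View pics/side0.png

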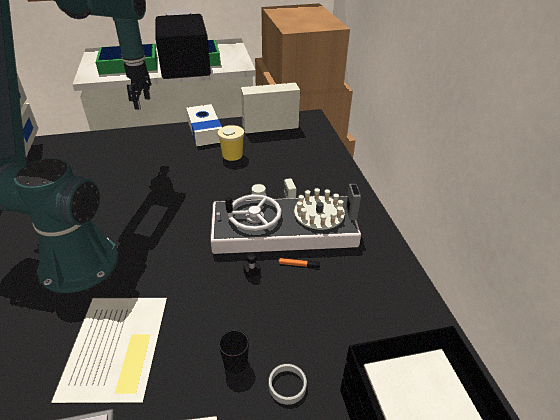

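The top view shows the hub near (272,227), the handle near (267,251) and the post near (266,265). The jar is near (223,215), the timer near (224,180) and the stamp near (329,243). I'll zoom in on both views.

```bash
python3 - <<'E'
import cv2,numpy as np
t=cv2.imread("pics/top0.png")[110:290,200:350];s=cv2.imread("pics/side0.png")[165:285,200:370]
a=cv2.resize(t,None,fx=3,fy=3,interpolation=2);b=cv2.resize(s,None,fx=2,fy=2,interpolation=2)
c=np.zeros((540,790,3),np.uint8);c[:,:450]=a;c[:240,450:790]=b
c=cv2.convertScaleAbs(c,alpha=1.6,beta=20)
cv2.imwrite("pics/z0.png",c)
E
```

```text
(no output)
```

View pics/z0.png

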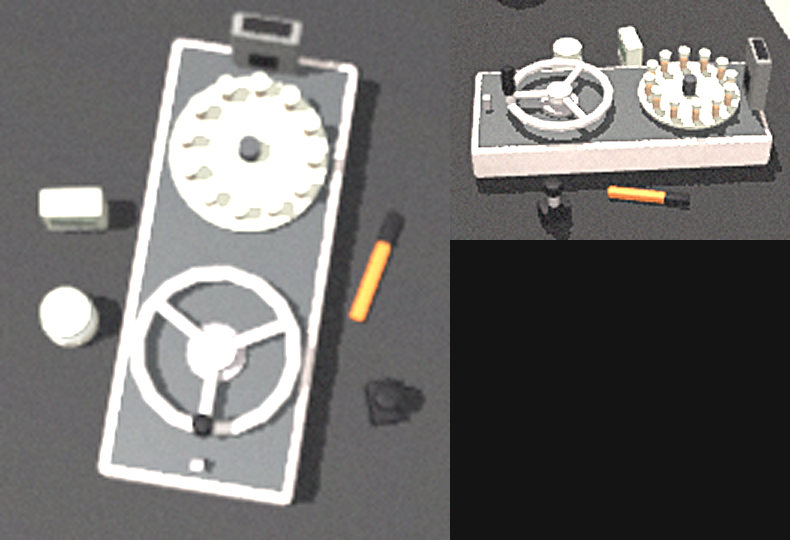

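The zoomed crop gives these sub-pixel features: box corners at crop (175,42), (356,68), (290,500) and (101,470), rim centre (217,351), handle top (203,424) and post (198,465). Next I'll fit the unit's pose.

```bash
cat >h.py <<'E'
import numpy as np,cv2
def proj(c,P):
    f=210/np.tan(np.radians(c["fovy"])/2);K=np.array([[f,0,c["cx"]],[0,f,c["cy"]],[0,0,1]])
    return cv2.projectPoints(np.array(P,float).reshape(-1,3),c["rvec"],c["tvec"],K,None)[0][:,0]
def unit(p,L):
    L=np.array(L,float);s,c=np.sin(p[2]),np.cos(p[2])
    return np.c_[p[0]+c*L[:,0]-s*L[:,1],p[1]+s*L[:,0]+c*L[:,1],L[:,2]]
E
python3 - <<'E'
from plant import eyes
from scipy.optimize import least_squares
from h import *
c=eyes.capture("top")
L=[(.33,.1,.066),(.33,-.1,.066),(-.14,-.1,.066),(-.14,.1,.066),(0,0,.092),(-.08,0,.149),(-.117,0,.092)]
px=np.array([(175,42),(356,68),(290,500),(101,470),(217,351),(203,424),(198,465)])/3+[200,110]-1/3
r=least_squares(lambda p:(proj(c,unit(p,L))-px).ravel(),[.5,0,0]);print(r.x);print(r.fun.reshape(-1,2).round(1))
c2=eyes.capture("side")
print(((proj(c2,unit(r.x,L))-[200,165])*2+[450,0]).round())
E
```

```text
[ 0.55701891  0.02620791 -0.13336135]
[[-0.6 -2.1]
 [ 1.1 -1.4]
 [ 1.   1.8]
 [-1.2  1.4]
 [-0.1 -0.1]
 [-0.1 -0.1]
 [-0.   0.2]]
[[747.  59.]
 [774. 138.]
 [470. 152.]
 [475.  70.]
 [559.  93.]
 [506.  67.]
 [485.  96.]]
```

```bash
cat >>h.py <<'E'
from plant import robot,claw,sensors,eyes,kin
from scipy.spatial.transform import Rotation as R
HUB=np.array([.557,.0262]);T0=np.pi-.133;LAG=.276;Z=.112
def pose(phi,flip,z=Z,r=.08):
    "finger pose: wheel angle phi at its own place (clockwise from home), tool x along travel (or against it)"
    t=T0-phi;yaw=t-np.pi/2+flip*np.pi
    return [*(HUB+r*np.array([np.cos(t),np.sin(t)])),z],[np.cos(yaw/2),np.sin(yaw/2),0,0]
def status(tag):
    s=sensors.state();print(tag,round(s["clock"],2),s["eef_pos"].round(4) if hasattr(s["eef_pos"],"round") else s["eef_pos"],"F",np.round(s["force"],1),"q6",round(s["joint_positions"][5],2))
    return s
def stroke(a,b,flip,step=.17,v=.05):
    fm=0
    for i,phi in enumerate(np.linspace(a,b,int(np.ceil((b-a)/step))+1)[1:]):
        p,q=pose(phi,flip);robot.line_to(p,q,v)
        F=np.hypot(*sensors.state()["force"][:2]);fm=max(fm,F)
        if i%4==0: status(f"phi {phi:.2f}")
        if F>10: status("HIGH");break
    print("max F",fm)
E
python3 - <<'E'
from h import *
claw.close_gripper(20)
p,q=pose(-LAG-.15,0,.22)
print(kin.solve_ik(p,q))
robot.movep(p,q);status("above")
robot.line_to(pose(-LAG-.15,0)[0],None,.1)
status("down")
for n in("top","side"):
    c=eyes.capture(n)["color"][:,:,::-1]
    c=c[180:290,200:350] if n=="top" else c[110:270,180:380]
    cv2.imwrite(f"pics/a_{n}.png",cv2.convertScaleAbs(cv2.resize(c,None,fx=4,fy=4,interpolation=2)if n=="top" else cv2.resize(c,None,fx=3.5,fy=3.5,interpolation=2),alpha=1.6,beta=20))
E
```

```text
[-1.37472453e-01  1.98219940e-01  1.77465579e+00 -4.44089210e-16
  1.16871692e+00 -4.30472453e-01]
above 3.15 [0.4805 0.0038 0.22  ] F [ 0.5 -1.  -0.2] q6 -0.43
down 4.38 [0.4809 0.003  0.1125] F [-0.2  0.  -0. ] q6 -0.43
```

View pics/a_side.png

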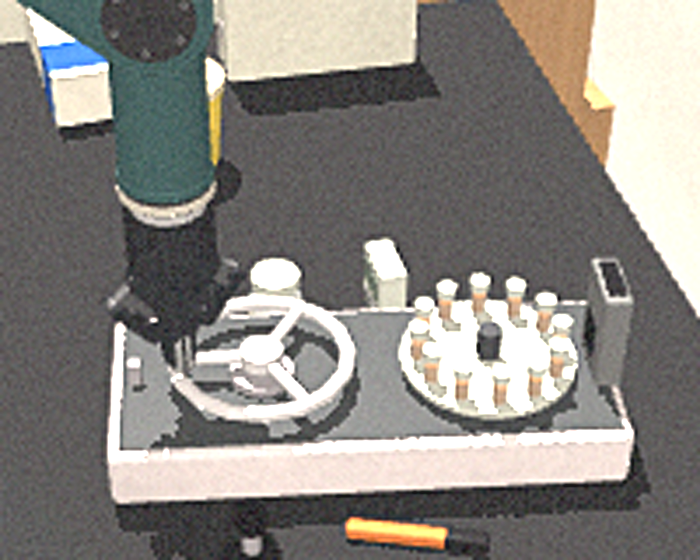

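The fingers are down on the near (right) side of the handle, over the rim at about (180,370), clear of the post and the carousel. Now the first half turn.

```bash
python3 - <<'E'
from h import *
stroke(-LAG-.15,2.7,0)
c=eyes.capture("top")["color"][170:290,200:350,::-1]
cv2.imwrite("pics/b.png",cv2.convertScaleAbs(cv2.resize(c,None,fx=4,fy=4,interpolation=2),alpha=1.6,beta=20))
E
```

```text
phi -0.26 4.9 [0.4779 0.016  0.1124] F [ 0.4 -0.  -0. ] q6 -0.24
phi 0.40 6.57 [0.4879 0.0664 0.112 ] F [-0.3 -0.3 -0. ] q6 0.52
phi 1.05 8.23 [0.527  0.1003 0.112 ] F [-0.5 -0.5 -0.7] q6 1.24
phi 1.71 9.9 [0.5786 0.1032 0.112 ] F [ 0.8  0.  -0.8] q6 1.9
phi 2.37 11.57 [0.6213 0.074  0.1121] F [ 0.3 -0.3 -1.2] q6 2.51
max F 0.9190718499401747
```

View pics/b.png

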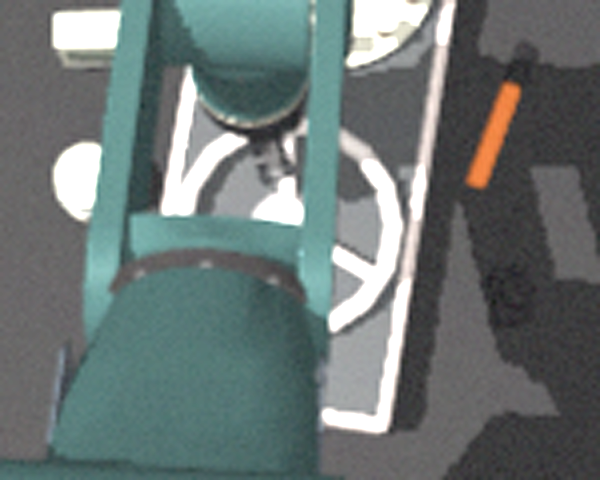

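The spoke at lower right (370,270) lies 120° from the handle spoke, so the wheel is at about 3 rad as planned, and the jar and marker haven't moved. I'll turn the wrist half round and do the second half, stopping short of home to check.

```bash
python3 - <<'E'
from h import *
F=1.05
robot.line_to(*pose(2.55,0),.05)
p,_=pose(2.55,0,.2);robot.line_to(p,None,.12)
print(kin.solve_ik(*pose(2.55,F,.2)))
robot.movep(*pose(2.55,F,.2));robot.line_to(pose(2.55,F)[0],None,.1);status("down2")
stroke(2.55,5.75,F)
for n in("side","wrist"):
    c=eyes.capture(n)["color"][:,:,::-1]
    if n=="side": c=cv2.resize(c[150:270,180:380],None,fx=3.5,fy=3.5,interpolation=2)
    cv2.imwrite(f"pics/c_{n}.png",cv2.convertScaleAbs(c,alpha=1.6,beta=20))
E
```

```text
[-1.15937328e-02  4.31545288e-01  1.47521079e+00 -4.44089210e-16
  1.23483658e+00 -6.27266019e-01]
down2 17.53 [0.6293 0.0616 0.1126] F [ 0.1 -0.7  0.5] q6 -0.63
phi 2.72 17.95 [0.6341 0.0491 0.1126] F [ 0.4 -0.1 -0.4] q6 -0.48
phi 3.39 19.62 [ 0.6313 -0.0036  0.112 ] F [0.2 0.7 0.1] q6 0.11
phi 4.07 21.28 [ 0.5965 -0.0434  0.112 ] F [-0.3  0.4  0.3] q6 0.71
phi 4.74 22.95 [ 0.5445 -0.0528  0.112 ] F [-0.2 -0.4 -0.6] q6 1.35
phi 5.41 24.62 [ 0.4978 -0.0277  0.112 ] F [-1.1 -0.  -0.5] q6 2.05
max F 1.0714862632654623
```

View pics/c_side.png

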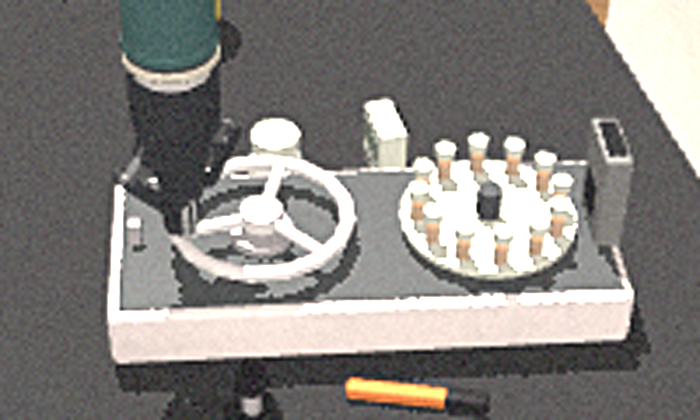

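The handle spoke, pointing to about (200,228), is just short of its starting direction, and the unit hasn't moved. I'll make the last short push, withdraw, and measure from above.

```bash
python3 - <<'E'
from h import *
F=1.05
stroke(5.75,5.97,F,.08,.03)
robot.line_to(*pose(5.8,F),.05)
robot.line_to(pose(5.8,F,.26)[0],None,.15)
q=list(sensors.state()["joint_positions"]);q[0]+=.9;robot.movej(q)
status("clear")
c=eyes.capture("top");cv2.imwrite("pics/d_raw.png",c["color"][:,:,::-1])
p=[*HUB,-.133]
print((proj(c,unit(p,[(0,0,.092),(-.08,0,.149),(-.117,0,.092)]))+1/3-[200,110])*3)
cv2.imwrite("pics/d.png",cv2.convertScaleAbs(cv2.resize(c["color"][110:290,200:350,::-1],None,fx=3,fy=3,interpolation=2),alpha=1.6,beta=20))
E
```

```text
phi 5.82 25.89 [4.812e-01 4.000e-04 1.119e-01] F [-0.2  0.1  0.4] q6 2.51
max F 0.7355157363950932
clear 29.68 [0.3006 0.3757 0.259 ] F [-0.  -0.1  0. ] q6 2.49
[[216.61197504 350.57352998]
 [202.79339938 423.73141629]
 [198.04918662 465.62713237]]
```

View pics/d.png

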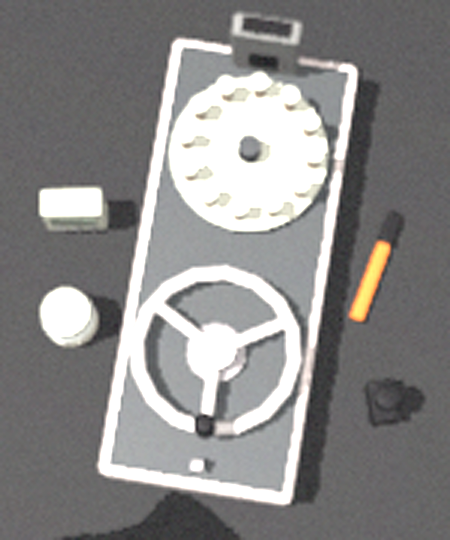

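The handle is at (205,425), against (203,424) at the start, so it stands about 0.03 rad short of the full turn and well within tolerance. The unit and its nearby bystanders look unmoved, so I'm handing in.

```bash
python3 -c "
from plant import sign_off
print(sign_off())"
```

```text
the job is handed in; nothing more can be done
None
```

I pushed the wheel one full turn clockwise and left the handle back at the home post, about 0.03 rad short by the last top view; the unit and nearby bystanders looked unmoved, the arm ended clear, and I handed the job in just after 30 s (no verdict was returned).

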